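# Start a board preheat with the fume extractor running

### The job

Get this board warming up: first switch on the fume extractor, then switch on the preheater, in both cases by pressing the raised half of the black rocker fully over. Then press the middle one of the preheater's three round preset keys all the way in and let it go, and last press the wide start key all the way in, hold it down for at least one second and let it go. Only press with your fingertips: grip, lift or shift nothing, press neither of the two outer preset keys, and leave both rockers on.

Things in the scene. Friction and masses are not known exactly. Their poses are not given: they have to be found in the camera images.
- extractor: Fume extractor: loose black upright box, 1.2 to 1.9 kg, 96 mm deep (x -44 to +52), 166 wide (y), flat top at 215 mm, foot 120 x 160 x 12 mm. Grey top cover, grille in front, fan guard behind. Origin: centre of its underside; x to its back, y to its left seen from the robot, z up. Stands left or right of the preheater. Its rocker is on its top, right of the middle: pivot line at (4, -45) mm.
- extractor_rocker_on (a point): Spot to press on the extractor's rocker: on top of its rear half, 13 mm from the pivot line. Black, 21 mm wide (y), two 17 mm halves (x) in a shallow V, bezel 3 mm high. Off: rear half raised, its end 10 mm and this spot 8.6 mm above the flat top. On: rear half level, 3.5 mm above the top. Axes turn with the rocker; off: as the extractor's. Takes 3 to 5 N all the way; stays as left.
- extractor_rocker (a joint): Extractor rocker, rad: 0 off, 0.40 fully on (hard stop); counts as on above 0.34. It stays where it is left.
- preheater: Board preheater: fixed white box 280 mm deep (x), 270 wide (y). Origin: centre of its underside; x to its back, y to its left seen from the robot. The front is a control panel sloping 0.30 rad, rising from 32 mm height (x = -140) to 62 mm (x = -44). Behind: heater deck 64 mm high, board rails 92 mm high. On the panel from the left: mains rocker, three round preset keys, wide start key.
- heater_rocker_on (a point): Spot to press on the preheater's mains rocker at the left end of the panel: on top of its upper (far) half, 13 mm from the pivot line. Same rocker as the extractor's. Off: upper half raised, this spot 8.6 mm off the panel; on: 3.5 mm. Axes turn with the rocker; off: z square to the panel (up, leaning 0.30 rad to the robot), x up the slope, y left.
- heater_rocker (a joint): Preheater mains rocker, rad: 0 off, 0.40 fully on (hard stop); counts as on above 0.34. It stays where it is left.
- preset_mid_top (a point): Centre of the top face of the middle preset key: light grey, round, 16 mm diameter, standing 8 mm off the panel; neighbours 42 mm either side. z square to the panel (up, leaning 0.30 rad towards the robot), x up the slope, y left. Goes in 4 mm along -z against a spring: 1.4 N to start, 4.5 N fully in; springs back.
- preset_mid (a joint): Middle preset key, m: 0 out, 0.004 fully in; counts as pressed above 0.003.
- preset_left (a joint): Left preset key (42 mm to +y of the middle one), same kind; not to be pressed.
- preset_right (a joint): Right preset key (42 mm to -y of the middle one), same kind; not to be pressed.
- start_key_top (a point): Centre of the top face of the start key at the right end of the panel: light grey, 30 mm wide (y), 16 mm up the slope (x), standing 8 mm off the panel. Axes, travel and spring as for the preset keys.
- start_key (a joint): Start key, m: 0 out, 0.004 fully in; counts as pressed above 0.003.
- board: Loose green circuit board 120 x 172 mm with components to 12 mm, lying on the preheater's rails 84 mm above the bench. Origin: centre of its underside. Leave it alone.
- spool: Solder spool with black flanges, 60 mm diameter, 50 mm high, standing on the bench in front of the extractor. Origin: centre of its underside. Leave it alone.
- flux: White flux bottle with black cap, 38 mm diameter, 95 mm high, on the bench, leftmost of the loose things. Origin: centre of its underside. Leave it alone.
- partbin: Open dark green parts bin, 85 x 65 x 42 mm, on the bench, rightmost of the loose things. Origin: centre of its underside. Leave it alone.
Not all that is in view belongs to the job. Of the things that look like the extractor, the middle-sized one is meant.

How it is judged (in metres and radians):
On the way, in this order (a step that is already met when the one before it is completed fails the run):
1. the fume extractor is switched on at its rocker (value of joint extractor_rocker above 0.34 rad), for 0.1 s.
2. then the preheater is switched on at its mains rocker (value of joint heater_rocker above 0.34 rad), for 0.1 s.
3. then the middle preset key is pressed in with the fingers, the start key being out (value of joint preset_mid above 0.003 m and value of joint start_key below 0.001 m and contact force between the fingers and preheater above 0.5 N), for 0.1 s.
4. then the start key is kept pressed with the fingers for one second, the preset key being out again (value of joint start_key above 0.003 m and value of joint preset_mid below 0.001 m and contact force between the fingers and preheater above 0.5 N), for 1 s.
At the end, for the whole second after the job is handed in: Both rockers are fully on (above 0.34 of 0.40 rad), all four keys are out again (under 1 mm), the extractor stands upright (within 0.05 rad), at rest and within 20 mm of where it was, and the board (15 mm), spool, bottle and bin (20 mm) are where they were (value of joint each of extractor_rocker, heater_rocker above 0.34 rad and value of joint each of preset_left, preset_mid, preset_right, start_key below 0.001 m and distance of each of extractor, spool, flux, partbin from where it was at the start of the episode below 0.02 m and angle between extractor's own z axis and vertical below 0.05 rad and linear speed of extractor below 0.02 m/s and distance of board from where it was at the start of the episode below 0.015 m); the robot touches nothing.
It fails at once if the preheater is switched on while the extractor is off (value of joint heater_rocker above 0.3 rad and value of joint extractor_rocker below 0.2 rad).
It fails at once if the preset or start key is pressed while the preheater is off (value of joint heater_rocker below 0.2 rad and value of joint any of preset_mid, start_key above 0.003 m).
It fails at once if an outer preset key is pressed (value of joint any of preset_left, preset_right above 0.003 m).
It fails at once if the extractor is shifted or lifted more than 20 mm or tipped (distance of extractor from where it was at the start of the episode above 0.02 m or angle between extractor's own z axis and vertical above 0.2 rad).
It fails at once if the board, spool, bottle or bin is shifted or lifted (distance of board from where it was at the start of the episode above 0.015 m or distance of any of spool, flux, partbin from where it was at the start of the episode above 0.02 m).
It also fails if it takes over 69 s, if anything falls off the work surface, if the arm or the gripper's body presses on something with over 40 N, if the wrist force passes 120 N, or if a joint passes its speed limit or range.

### The arm

A 6-joint arm with a two-finger parallel gripper is mounted at the origin on the work surface. World frame = base frame: x ahead of the robot, y to its left, z up, the work surface at z = 0. Lengths are in mm, angles in rad, forces in N, time in s.
With the tool pointing down it reaches from about 375 to 925 mm from the base axis. Payload 5.7 kg.
Tool frame: the origin (TCP) lies between the finger pads; the fingertips stand nose_length ahead of it and the grasp point (between the pads) lies 11 mm behind it (nose_length is the distance from the TCP to the fingertips, in mm); z points along the fingers, y is the line along which they close (so a half turn about z gives the same grasp; the last joint's range is limited). The gripper opens to 88 mm and grips with 3 to 60 N. Pads are 20 mm wide; open, the fingers measure 115 mm over their backs; the gripper's body (75 mm by 178 mm) begins 61 mm behind the grasp point.
Start: joints at [1.134, 0.359, 1.51, -0, 1.272, -0.115], TCP at [189.757, 569.171, 230.623] pointing down, gripper open.
Joint ranges: [-2.97, 2.97], [-1.01, 2.36], [0.21, 2.38], [-0.96, 4.11], [0.2, 2.71], [-2.98, 2.98]. Speed limits (rad/s): [2.39, 2.39, 3.14, 3.14, 3.14, 3.14].

### API

Orientations are given as a rotation vector (axis times angle).
In Python, from rig import get_state, camera, job_done, nose_length gives the robot as it stands.
- The arm moves only by the tool step_arm, never from a script. Its argument "rows" is a list of rows, each an object with "angular": the turn, a rotation vector about the tool's x, y, z in degrees, a list of three; "dp": the shift along the tool's x, y, z in m, a list of three; "claw": the gripper command: -1 is fully open, 1 is shut, values between are in proportion. A call has 1 to 5 rows; each row is the pose to reach, as a shift and turn from the pose commanded when the call began, along the tool's axes at that moment; what a row does not reach only later rows make up. A row lasts 1/8 s, in which the tool goes at most 62.5 mm and 10.7 degrees, less where a joint would pass 70% of its speed; a pose out of reach is approached as far as the arm can. A call with a gripper value outside its range is refused whole. The fingers move at their own pace and stop on an object; "squeeze" is the grip in N (left out, the last holds). Time passes only in rows, so rows that repeat a pose let the fingers close. It gives the time, the measured TCP pose, the force, the opening and the grip force at its end, in the units of the state.
- get_state(): the state, without advancing time (a new reading comes with each control period).
- camera(name): name is "scene" or "top"; returns a dict with "frame" (420x560x3 uint8, blue, green, red), "fx", "fy", "cx", "cy" (pixels), "R" (3x3) and "t" (3): a world point X has camera coordinates R X + t. Camera axes: x right, y down, z forward; pixel columns grow to the right and rows downward; lengths in mm; the calibration is good to about 2 mm. A picture is of the moment at which its call begins. There is no depth.
- job_done(): hands the job in; it is judged then, once.
The state is a dict: "clock": time; "joint_positions": joint angles; "qd": joint speeds; "tau": joint torques, N m; "ee_pos": TCP position; "orientation": TCP orientation; "force": force on the tool from outside, world axes, zero at the start; "moment": the same for the moment, N m; "gripper_width": finger opening in mm; "finger_force": force on a finger pad.
Only numpy, scipy, OpenCV 4.12 (cv2) and the standard library are available. Lean on these libraries where they do the work, as an engineer would, in place of code of your own. Each camera call takes 0.05 s, during which the arm holds its last target. There are 200 camera calls.

## Working session

There is one attempt and no reset: what is moved stays moved. The work goes in short steps, Python scripts to look and compute and a tool call to move; the robot and the scene stay as the last step left them, time stands still between calls to the robot, and variables do not carry over. Pictures are saved under pics/ and viewed, at most 10 in all, crops included, and the job is handed in when it is done.

Besides the shell and the picture viewer there is one more tool, called after "Call:" by a JSON object that holds its "api" and its "payload", one argument or row to a line. step_arm: Moves the arm, as the interface text tells. Its arguments: {"type":"object","properties":{"rows":{"type":"array","items":{"type":"object","properties":{"angular":{"type":"array","items":{"type":"number"}},"dp":{"type":"array","items":{"type":"number"}},"claw":{"type":"number"}}}},"squeeze":{"type":"number"}},"required":["rows"]}

```bash
mkdir -p pics; python3 - <<'E'
from rig import *
import cv2,pickle
s=get_state();print(s, nose_length() if callable(nose_length) else nose_length)
d={n:camera(n) for n in("scene","top")}
pickle.dump(d,open("c0.pkl","wb"))
for n in d:
    cv2.imwrite(f"pics/{n}0.png",cv2.resize(d[n]["frame"],(800,600),interpolation=cv2.INTER_CUBIC))
    print(n,{k:v for k,v in d[n].items() if k!="frame"})
E
```

```text
{'clock': 0.0, 'joint_positions': array([ 1.13393033e+00,  3.59493191e-01,  1.51141613e+00, -7.09925656e-06,
        1.27248927e+00, -1.15080878e-01]), 'qd': array([ 0.00083487, -0.00105326,  0.00022644,  0.00037342, -0.00127919,
       -0.00036465]), 'tau': array([ 1.67548111e-03, -5.15366578e+01, -2.70719701e+01,  6.74056727e-02,
        3.49448109e-02, -1.33749063e-04]), 'ee_pos': array([189.47142947, 568.59624448, 229.82281437]), 'orientation': array([-5.03199725e-01, -3.10053807e+00,  2.73189651e-03]), 'force': array([ 0.60617127,  0.20604418, -0.33765287]), 'moment': array([ 0.00398131, -0.03741519, -0.00747948]), 'finger_force': 0.0, 'gripper_width': 87.8734018861528} 8.0
scene {'fx': 499.87990288788103, 'fy': 499.87990288788103, 'cx': 287.4008656758981, 'cy': 207.64324837326257, 'R': array([[ 0.1752377 ,  0.98447942,  0.00959268],
       [ 0.78226742, -0.13331462, -0.6085104 ],
       [-0.59778712,  0.11413801, -0.79348792]]), 't': array([ -90.19689198, -345.90928783, 1797.58945174])}
top {'fx': 540.032857089633, 'fy': 540.032857089633, 'cx': 283.22052519505075, 'cy': 209.01136446160368, 'R': array([[ 0.01305985, -0.99981878, -0.01385069],
       [-0.99164067, -0.01117226, -0.12854555],
       [ 0.12836751,  0.0154137 , -0.99160688]]), 't': array([  -1.8725522 ,  565.91886271, 1585.77665043])}
```

View pics/scene0.png

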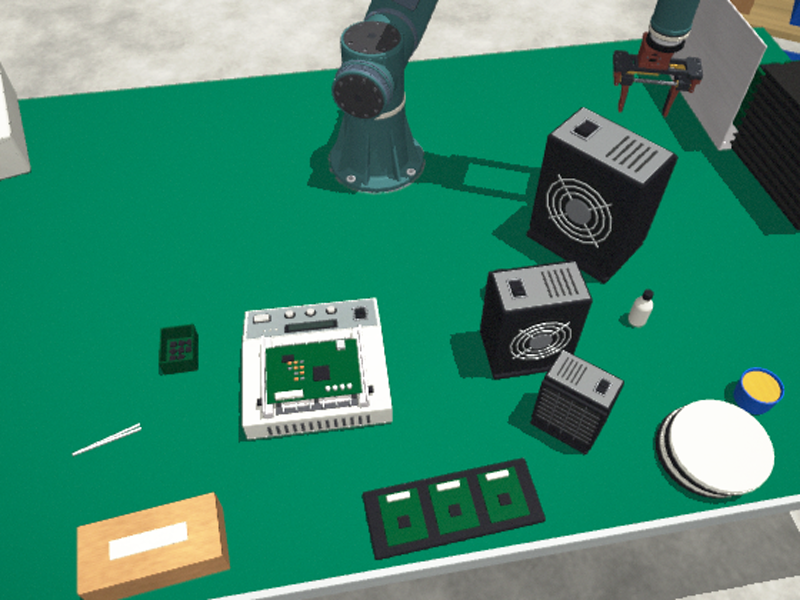

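View pics/top0.png

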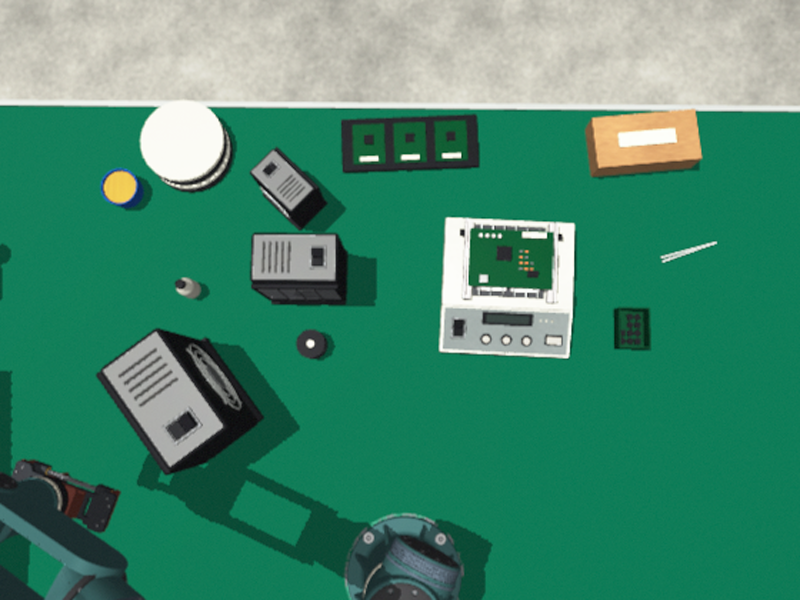

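The scene shows three extractor look-alikes. In the top view (800x600) they are large (180,400), middle (298,262) and small (288,188). I choose the middle-sized one: the spool at (312,344) stands in front of it, and its rocker is at (318,256). The preheater has its rocker at (459,327), presets at (486/506/526,340) and start key at (553,341).

```bash
cat > h.py <<'E'
import numpy as np,cv2
def ray(c,u,v):
    d=c["R"].T@np.array([(u-c["cx"])/c["fx"],(v-c["cy"])/c["fy"],1]);return -c["R"].T@c["t"],d/np.linalg.norm(d)
def on_z(c,p,z):
    o,d=ray(c,*p);return o+d*(z-o[2])/d[2]
def tri(c1,p1,c2,p2):
    o1,d1=ray(c1,*p1);o2,d2=ray(c2,*p2)
    s=np.linalg.lstsq(np.c_[d1,-d2],o2-o1,rcond=None)[0]
    a=o1+d1*s[0];b=o2+d2*s[1];return (a+b)/2,np.linalg.norm(a-b)
def proj(c,X):
    q=c["R"]@np.asarray(X,float)+c["t"];return np.array([c["fx"]*q[0]/q[2]+c["cx"],c["fy"]*q[1]/q[2]+c["cy"]])
def blobs(img,lo,hi,roi,amin=8,amax=1e9):
    x0,y0,x1,y1=roi;sub=img[y0:y1,x0:x1]
    m=cv2.inRange(sub,np.array(lo),np.array(hi))
    n,_,st,ce=cv2.connectedComponentsWithStats(m,connectivity=4)
    return [(ce[i]+[x0,y0],st[i][:5]+[x0,y0,0,0,0]) for i in range(1,n) if amin<=st[i][4]<=amax]
E
python3 - <<'E'
import pickle;from h import *
d=pickle.load(open("c0.pkl","rb"))
R={"top":[(172,158,244,214),(306,212,406,252)],"scene":[(336,180,420,268),(168,206,270,238)]}
tiles=[]
for n in R:
  for (x0,y0,x1,y1) in R[n]:
    s=d[n]["frame"][y0:y1,x0:x1]; k=min(400/s.shape[1],300/s.shape[0]); t=np.zeros((300,400,3),np.uint8)
    r=cv2.resize(s,None,fx=k,fy=k,interpolation=cv2.INTER_NEAREST);t[:r.shape[0],:r.shape[1]]=r[:300,:400];tiles.append(t);print(n,x0,y0,k)
cv2.imwrite("pics/crop.png",np.vstack([np.hstack(tiles[:2]),np.hstack(tiles[2:])]))
for n in R:
  f=d[n]["frame"]
  print(n,"grey",[(c.round(1),s) for c,s in blobs(f,(110,110,110),(200,200,200),R[n][0],100)])
  print("dark in top",[(c.round(1),s) for c,s in blobs(f,(0,0,0),(75,75,75),R[n][0],20)])
  print("light",[(c.round(1),s) for c,s in blobs(f,(195,195,195),(255,255,255),R[n][1],15)])
  print("dark",[(c.round(1),s) for c,s in blobs(f,(0,0,0),(90,90,90),R[n][1],20)])
E
```

```text
top 172 158 5.357142857142857
top 306 212 4.0
scene 336 180 3.409090909090909
scene 168 206 3.9215686274509802
top grey [(array([204.9, 179.8]), array([ 176,  164,   59,   32, 1641]))]
dark in top [(array([189., 163.]), array([178, 163,  23,   1,  23])), (array([216.9, 200.1]), array([ 176,  164,   68,   50, 1305])), (array([221.8, 179.3]), array([218, 174,   8,  12,  89]))]
light [(array([358. , 224.9]), array([308, 212,  93,  39, 844])), (array([387.5, 238.3]), array([383, 236,  10,   6,  43]))]
dark [(array([354.9, 222.9]), array([338, 219,  35,   9, 278])), (array([320.4, 228.9]), array([317, 224,   8,  11,  78]))]
scene grey [(array([378.1, 199.8]), array([ 345,  183,   68,   34, 1331])), (array([401.6, 258.7]), array([383, 246,  37,  22, 483]))]
dark in top [(array([406.9, 185.4]), array([370, 180,  50,  17, 280])), (array([366.3, 231.5]), array([ 336,  188,   79,   78, 2431])), (array([361.7, 201.7]), array([357, 196,  11,  12,  88])), (array([396. , 234.5]), array([393, 229,   6,  13,  36])), (array([392.1, 235.2]), array([390, 231,   5,  10,  28])), (array([387.3, 237. ]), array([385, 234,   5,   8,  21])), (array([360.4, 242. ]), array([358, 236,   6,  12,  34])), (array([369., 240.]), array([367, 236,   5,   8,  22])), (array([364.4, 241.5]), array([363, 237,   4,   9,  25])), (array([383.6, 265.4]), array([379, 261,  12,   7,  36]))]
light [(array([230.4, 231.9]), array([170, 209,  98,  29, 618])), (array([231.1, 215.4]), array([229, 214,   5,   4,  17])), (array([216.9, 217.2]), array([215, 216,   5,   4,  16])), (array([202.1, 218.4]), array([200, 217,   5,   4,  17])), (array([182.4, 221.9]), array([178, 220,  10,   5,  43]))]
dark [(array([251.7, 218.9]), array([248, 215,   8,   8,  49])), (array([217. , 227.9]), array([199, 224,  37,   9, 197]))]
```

View pics/crop.png

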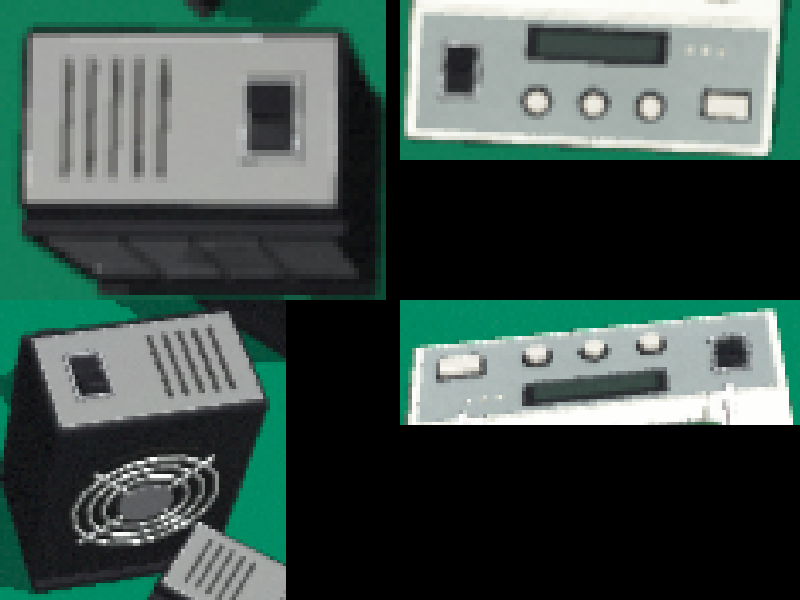

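```bash
python3 - <<'E'
import pickle;from h import *
d=pickle.load(open("c0.pkl","rb"));T,S=d["top"],d["scene"]
for n,lo,roi in(("top",185,(334,231,376,245)),("scene",185,(196,211,238,224))):
  print(n,[(c.round(1),s[4]) for c,s in blobs(d[n]["frame"],(lo,)*3,(255,)*3,roi,8)])
for k,a,b in(("ext",(221.8,179.3),(361.7,201.7)),("hrock",(320.4,228.9),(251.7,218.9)),("left",(340,237.3),(231.1,215.4)),("mid",(354.3,237.5),(216.9,217.2)),("right",(368.6,238.2),(202.1,218.4)),("start",(387.5,238.3),(182.4,221.9))):
  X,e=tri(T,a,S,b);print(k,X.round(1),round(e,1))
print("ext rocker z219",on_z(T,(221.8,179.3),219),on_z(S,(361.7,201.7),219))
m=cv2.inRange(T["frame"][158:214,172:244],(110,)*3,(200,)*3);c=max(cv2.findContours(m,0,2)[0],key=cv2.contourArea)
q=cv2.boxPoints(cv2.minAreaRect(c))+[172,158]
for p in q: print(p,on_z(T,p,215).round(1))
# spool, flux
print("spool",on_z(T,(218.5,241),50),"flux",on_z(T,(131,201),95))
E
```

```text
top [(array([339.7, 236.9]), np.int64(16)), (array([354. , 237.5]), np.int64(16)), (array([368.3, 238.5]), np.int64(14))]
scene [(array([230. , 214.2]), np.int64(31)), (array([217.5, 215.7]), np.int64(26)), (array([199.8, 215.1]), np.int64(8)), (array([202.2, 218.6]), np.int64(19))]
ext [621.4 169.7 217.9] 2.6
hrock [ 506.  -104.8   51.6] 2.4
left [ 482.  -162.4   49.7] 3.3
mid [ 481.9 -204.    50.3] 4.3
right [ 480.1 -246.2   51.8] 3.8
start [ 480.7 -302.7   48.5] 3.1
ext rocker z219 [620.90380091 168.25272743 219.        ] [622.30435593 170.65003747 219.        ]
[176. 164.] [662.4 294.2 215. ]
[234. 164.] [664.  136.9 215. ]
[234. 195.] [579.2 134.8 215. ]
[176. 195.] [577.5 290.9 215. ]
spool [466.48892152 195.20601889  50.        ] flux [576.85591278 447.67799513  95.        ]
```

Call:
{"api": "step_arm", "payload": {
  "rows": [
    {"dp": [0,0,-0.06],"angular": [0,0,0],"claw": 1},
    {"dp": [0,0,-0.12],"angular": [0,0,-8],"claw": 1},
    {"dp": [0,0,-0.18],"angular": [0,0,-17.5],"claw": 1},
    {"dp": [0,0,-0.2],"angular": [0,0,-17.5],"claw": 1}
  ],
  "squeeze": 10
}}

```text
clock: 0.6
ee_pos: [190.2, 570.3, 435.0]
orientation: [0.023, 3.139, 0.009]
force: [0.1, -0.3, 0.0]
gripper_width: 51.7
finger_force: 0.0
```

```bash
cat >> h.py <<'E'
from scipy.spatial.transform import Rotation as Ro
def plan(tip,pitch=0,yaw=-0.02,nose=8):
    "shift (m, tool axes) and turn (deg) from the present pose so that the fingertip is at tip, tool leaning by pitch"
    from rig import get_state
    s=get_state();R0=Ro.from_rotvec(s["orientation"])
    zt=Ro.from_euler("z",yaw)
    Rt=zt*Ro.from_euler("y",-pitch)*Ro.from_matrix(np.diag([-1.,1,-1]))
    tcp=np.asarray(tip,float)-nose*Rt.apply([0,0,1])
    print("t",round(s["clock"],2),"tcp",s["ee_pos"].round(1),"tip",(s["ee_pos"]+nose*R0.apply([0,0,1])).round(1),"F",s["force"].round(1),"w",round(s["gripper_width"],1))
    print("dp m",(R0.inv().apply(tcp-s["ee_pos"])/1000).round(4),"ang deg",np.degrees((R0.inv()*Rt).as_rotvec()).round(2))
E
python3 -c "
from h import *
plan((635,169.5,290))"
```

```text
t 0.6 tcp [190.2 570.3 435. ] tip [190.2 570.3 427. ] F [ 0.1 -0.3  0. ] w 51.7
dp m [-0.4502 -0.3951  0.1359] ang deg [0.33 0.14 0.32]
```

Call:
{"api": "step_arm", "payload": {
  "rows": [
    {"dp": [-0.045,-0.04,0],"claw": 1,"angular": [0,0,0]},
    {"dp": [-0.09,-0.08,0],"claw": 1,"angular": [0,0,0]},
    {"dp": [-0.135,-0.12,0],"claw": 1,"angular": [0,0,0]},
    {"dp": [-0.18,-0.16,0],"claw": 1,"angular": [0,0,0]},
    {"dp": [-0.225,-0.2,0],"claw": 1,"angular": [0,0,0]}
  ]
}}

```text
clock: 1.23
ee_pos: [412.5, 363.9, 430.3]
orientation: [-0.025, -3.141, 0.001]
force: [1.3, 0.9, 0.5]
gripper_width: 1.7
finger_force: 0.0
```

Call:
{"api": "step_arm", "payload": {
  "rows": [
    {"dp": [-0.045,-0.04,0],"claw": 1,"angular": [0,0,0]},
    {"dp": [-0.09,-0.08,0.02],"claw": 1,"angular": [0,0,0]},
    {"dp": [-0.135,-0.12,0.05],"claw": 1,"angular": [0,0,0]},
    {"dp": [-0.18,-0.16,0.09],"claw": 1,"angular": [0,0,0]},
    {"dp": [-0.225,-0.195,0.13],"claw": 1,"angular": [0,0,0]}
  ]
}}

```text
clock: 1.85
ee_pos: [619.9, 177.1, 312.3]
orientation: [-0.026, -3.141, 0.0]
force: [0.6, 1.1, 0.4]
gripper_width: 0.8
finger_force: 0.0
```

Call:
{"api": "step_arm", "payload": {
  "rows": [
    {"dp": [0,0,0],"claw": 1,"angular": [0,0,0]},
    {"dp": [0,0,0],"claw": 1,"angular": [0,0,0]}
  ]
}}

```text
clock: 2.1
ee_pos: [618.5, 178.9, 313.4]
orientation: [-0.026, -3.14, -0.0]
force: [-0.2, 0.5, -0.6]
gripper_width: 0.7
finger_force: 0.0
```

```bash
python3 - <<'E'
from h import *
from rig import camera
plan((635,169.5,235))
t=[]
for n in("top","scene"):
    c=camera(n);p=proj(c,(635,169.5,230)).astype(int);x0,y0=p[0]-50,p[1]-50
    t.append(cv2.resize(c["frame"][y0:y0+100,x0:x0+100],(400,400),interpolation=cv2.INTER_NEAREST));print(n,x0,y0)
cv2.imwrite("pics/a1.png",np.hstack(t))
E
```

```text
t 2.1 tcp [618.5 178.9 313.4] tip [618.5 178.9 305.4] F [-0.2  0.5 -0.6] w 0.7
dp m [-0.0168 -0.0091  0.0703] ang deg [ 0.01 -0.08  0.18]
top 170 123
scene 313 152
```

View pics/a1.png

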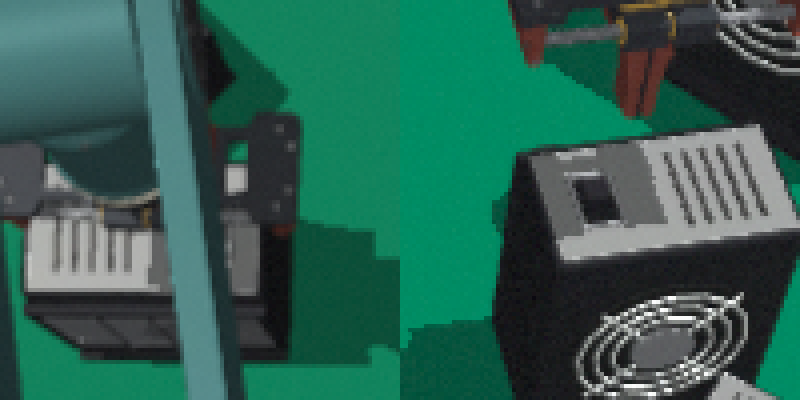

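The closed fingertips, seen in the scene half at about (638,115), are above the middle-sized extractor's rocker at (598,198). I move down to just above its rear half.

Call:
{"api": "step_arm", "payload": {
  "rows": [
    {"dp": [-0.0165,-0.009,0.035],"claw": 1,"angular": [0,0,0]},
    {"dp": [-0.0165,-0.009,0.07],"claw": 1,"angular": [0,0,0]},
    {"dp": [-0.0165,-0.009,0.07],"claw": 1,"angular": [0,0,0]},
    {"dp": [-0.0165,-0.009,0.07],"claw": 1,"angular": [0,0,0]}
  ]
}}

```text
clock: 2.7
ee_pos: [635.7, 170.4, 245.7]
orientation: [0.024, 3.139, 0.001]
force: [0.2, -0.5, 0.4]
gripper_width: 0.4
finger_force: 0.0
```

```bash
python3 - <<'E'
from h import *
from rig import camera
plan((635,169.5,218))
c=camera("scene")
for X in((635,169.5,235),(621,169.5,218.5)): print(proj(c,X)-[330,160])
cv2.imwrite("pics/a2.png",cv2.resize(c["frame"][160:230,330:410],(800,600)[:2] if 0 else (640,560),interpolation=cv2.INTER_NEAREST))
E
```

```text
t 2.7 tcp [635.7 170.4 245.7] tip [635.7 170.4 237.7] F [ 0.2 -0.5  0.4] w 0.4
dp m [ 0.0007 -0.001   0.0197] ang deg [0.03 0.15 0.28]
[33.41064233 41.7422811 ]
[31.10245789 41.48377354]
```

View pics/a2.png

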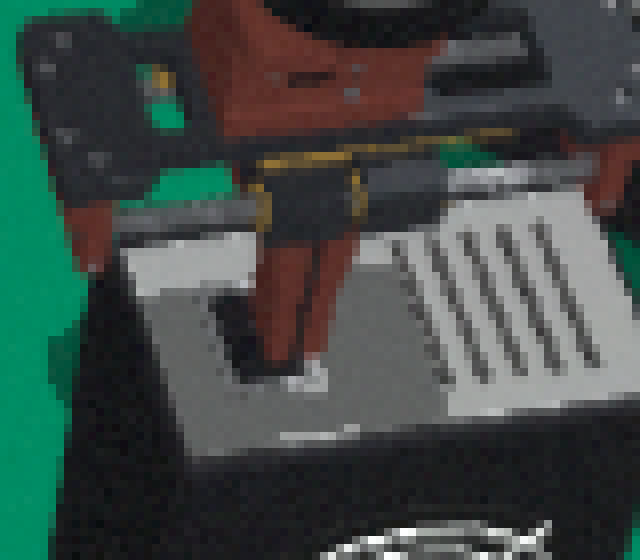

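The tips hang over the rear half and look a few mm too far to +y, at (293,360) against a rocker centre column of about 270. I shift 3 mm that way and press.

Call:
{"api": "step_arm", "payload": {
  "rows": [
    {"dp": [0,-0.004,0.005],"claw": 1,"angular": [0,0,0]},
    {"dp": [0,-0.004,0.01],"claw": 1,"angular": [0,0,0]},
    {"dp": [0,-0.004,0.014],"claw": 1,"angular": [0,0,0]},
    {"dp": [0,-0.004,0.017],"claw": 1,"angular": [0,0,0]},
    {"dp": [0,-0.004,0.018],"claw": 1,"angular": [0,0,0]}
  ]
}}

```text
clock: 3.38
ee_pos: [637.0, 165.3, 226.5]
orientation: [0.026, 3.138, 0.0]
force: [3.7, -1.0, 8.0]
gripper_width: 0.5
finger_force: 4.8
```

Call:
{"api": "step_arm", "payload": {
  "rows": [
    {"dp": [0,0,0.001],"claw": 1,"angular": [0,0,0]},
    {"dp": [0,0,0.001],"claw": 1,"angular": [0,0,0]}
  ]
}}

```text
clock: 3.62
ee_pos: [637.1, 165.4, 226.5]
orientation: [0.026, 3.137, 0.0]
force: [3.1, -1.2, 9.8]
gripper_width: 0.8
finger_force: 4.9
```

Call:
{"api": "step_arm", "payload": {
  "rows": [
    {"dp": [0,0,0.001],"claw": 1,"angular": [0,0,0]},
    {"dp": [0,0,0.001],"claw": 1,"angular": [0,0,0]}
  ]
}}

```text
clock: 3.88
ee_pos: [637.1, 165.4, 226.4]
orientation: [0.026, 3.136, 0.0]
force: [0.1, -1.1, 15.4]
gripper_width: 0.5
finger_force: 7.3
```

Call:
{"api": "step_arm", "payload": {
  "rows": [
    {"dp": [0,0,-0.06],"claw": 1,"angular": [0,0,0]},
    {"dp": [0,0,-0.12],"claw": 1,"angular": [0,0,0]},
    {"dp": [0.03,-0.04,-0.12],"claw": 1,"angular": [0,0,0]},
    {"dp": [0.06,-0.09,-0.12],"claw": 1,"angular": [0,0,0]},
    {"dp": [0.09,-0.14,-0.12],"claw": 1,"angular": [0,0,0]}
  ]
}}

```text
clock: 4.5
ee_pos: [540.8, 26.1, 342.7]
orientation: [-0.024, -3.139, -0.0]
force: [0.2, -0.8, 0.2]
gripper_width: 0.4
finger_force: 0.0
```

```bash
python3 - <<'E'
from h import *
from rig import camera
import pickle
t=[];d=pickle.load(open("c0.pkl","rb"))
for n,o in(("scene",(330,180)),("top",(190,150))):
    for c in(d[n],camera(n)):
        t.append(cv2.resize(c["frame"][o[1]:o[1]+50,o[0]:o[0]+66],(396,300),interpolation=cv2.INTER_NEAREST))
        print(n,[(b[0].round(1),b[1]) for b in blobs(c["frame"],(0,)*3,(75,)*3,(355,192,373,212) if n=="scene" else(214,170,230,190),20)])
cv2.imwrite("pics/a3.png",np.vstack([np.hstack(t[:2]),np.hstack(t[2:])]))
# heater rocker: pivot about (506,-104.8,51.6); panel normal/slope
plan((430,-100,300))
E
```

```text
scene [(array([361.7, 201.7]), array([357, 196,  11,  12,  88]))]
scene [(array([361.4, 201.4]), array([356, 196,  11,  12,  85]))]
top [(array([221.8, 179.3]), array([218, 174,   8,  12,  89]))]
top [(array([221.7, 179.5]), array([218, 174,   8,  12,  91]))]
t 4.6 tcp [538.9  23.6 342.9] tip [538.9  23.6 334.9] F [-0.1  0.8 -0.9] w 0.5
dp m [ 0.1063 -0.1257  0.0356] ang deg [-0.09 -0.26 -0.  ]
```

View pics/a3.png

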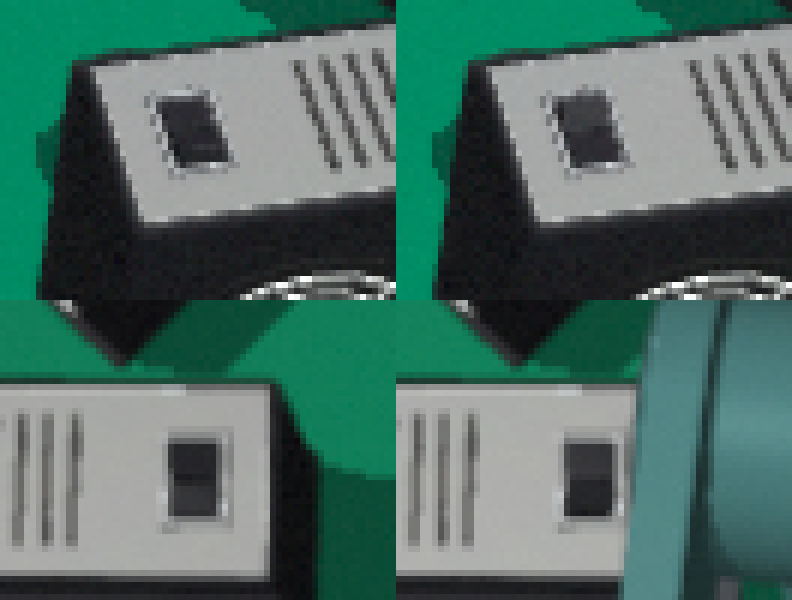

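The extractor rocker's shading is swapped between halves in the right-hand crops (scene around (588,130)), it reached its stop at 218.5 mm, and the box has not moved, so it is on. Next is the preheater rocker.

```bash
python3 - <<'E'
from h import *
n=np.array([-.2955,0,.9553])
plan(np.array([519.6,-105.5,55.9])+40*n,pitch=.3)
E
```

```text
t 4.6 tcp [538.9  23.6 342.9] tip [538.9  23.6 334.9] F [-0.1  0.8 -0.9] w 0.5
dp m [ 0.0298 -0.1293  0.2415] ang deg [-9.000e-02 -1.744e+01  1.000e-02]
```

Call:
{"api": "step_arm", "payload": {
  "rows": [
    {"dp": [0.01,-0.043,0.05],"claw": 1,"angular": [0,-5.8,0]},
    {"dp": [0.02,-0.086,0.1],"claw": 1,"angular": [0,-11.6,0]},
    {"dp": [0.03,-0.129,0.15],"claw": 1,"angular": [0,-17.4,0]},
    {"dp": [0.03,-0.129,0.2],"claw": 1,"angular": [0,-17.4,0]},
    {"dp": [0.03,-0.129,0.241],"claw": 1,"angular": [0,-17.4,0]}
  ]
}}

```text
clock: 5.22
ee_pos: [508.9, -101.5, 100.0]
orientation: [0.027, 2.841, -0.002]
force: [0.2, -1.2, 0.4]
gripper_width: 0.6
finger_force: 0.0
```

Call:
{"api": "step_arm", "payload": {
  "rows": [
    {"dp": [0,0,0],"claw": 1,"angular": [0,0,0]},
    {"dp": [0,0,0.01],"claw": 1,"angular": [0,0,0]},
    {"dp": [0,0,0.01],"claw": 1,"angular": [0,0,0]}
  ]
}}

```text
clock: 5.6
ee_pos: [515.3, -101.6, 94.0]
orientation: [0.022, 2.836, -0.004]
force: [0.1, -0.1, -0.4]
gripper_width: 0.4
finger_force: 0.0
```

```bash
python3 - <<'E'
from h import *
from rig import camera
plan((519.6,-105.5,55.9),pitch=.3)
c=camera("scene");cv2.imwrite("pics/b1.png",cv2.resize(c["frame"][180:255,160:280],(800,500),interpolation=cv2.INTER_NEAREST))
from rig import get_state
s=get_state();tip=s["ee_pos"]+8*Ro.from_rotvec(s["orientation"]).apply([0,0,1])
for X in(tip,(506,-104.8,51.6)): print((proj(c,X)-[160,180])*6.667)
E
```

```text
t 5.6 tcp [ 515.3 -101.6   94. ] tip [ 517.7 -101.7   86.4] F [ 0.1 -0.1 -0.4] w 0.4
dp m [ 0.0072 -0.0038  0.0297] ang deg [0.04 0.33 0.25]
[615.51652467 231.19717918]
[608.58048128 259.3772787 ]
```

View pics/b1.png

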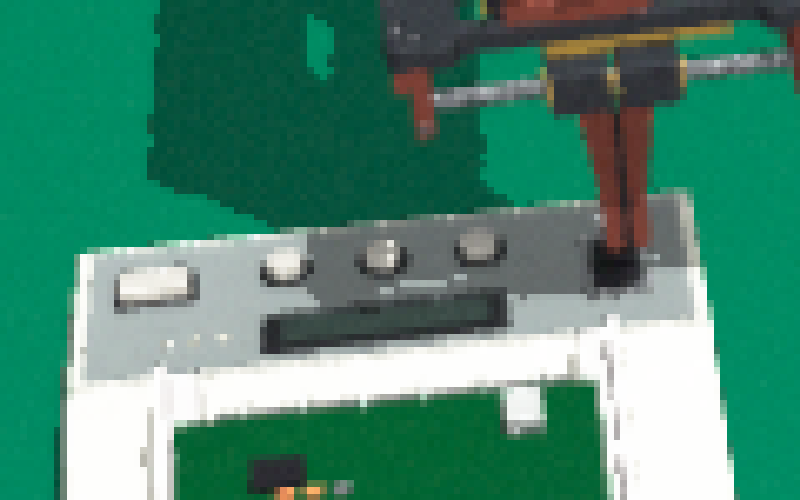

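The tips, at about (625,245), are above the mains rocker at (614,265). I apply the correction and press along the panel normal.

Call:
{"api": "step_arm", "payload": {
  "rows": [
    {"dp": [0.007,-0.006,0.01],"claw": 1,"angular": [0,0,0]},
    {"dp": [0.007,-0.006,0.018],"claw": 1,"angular": [0,0,0]},
    {"dp": [0.007,-0.006,0.023],"claw": 1,"angular": [0,0,0]},
    {"dp": [0.007,-0.006,0.026],"claw": 1,"angular": [0,0,0]},
    {"dp": [0.007,-0.006,0.028],"claw": 1,"angular": [0,0,0]}
  ]
}}

```text
clock: 6.28
ee_pos: [517.4, -108.2, 65.2]
orientation: [0.023, 2.834, -0.005]
force: [0.7, 1.6, 5.6]
gripper_width: 0.7
finger_force: 2.2
```

Call:
{"api": "step_arm", "payload": {
  "rows": [
    {"dp": [0,0,0.0015],"claw": 1,"angular": [0,0,0]},
    {"dp": [0,0,0.0015],"claw": 1,"angular": [0,0,0]}
  ]
}}

```text
clock: 6.52
ee_pos: [517.2, -108.2, 63.4]
orientation: [0.023, 2.836, -0.005]
force: [0.4, -0.4, 4.2]
gripper_width: 0.8
finger_force: 1.6
```

Call:
{"api": "step_arm", "payload": {
  "rows": [
    {"dp": [0,0,0.001],"claw": 1,"angular": [0,0,0]},
    {"dp": [0,0,0.001],"claw": 1,"angular": [0,0,0]}
  ]
}}

```text
clock: 6.78
ee_pos: [517.3, -108.2, 63.0]
orientation: [0.023, 2.835, -0.005]
force: [-2.5, 0.1, 13.8]
gripper_width: 0.4
finger_force: 6.9
```

```bash
python3 - <<'E'
from h import *
plan((519.6,-105.5,55.9),pitch=.3)
E
```

```text
t 6.78 tcp [ 517.3 -108.2   63. ] tip [ 519.7 -108.3   55.4] F [-2.5  0.1 13.8] w 0.4
dp m [-0.0001  0.0028 -0.0005] ang deg [-0.01  0.37  0.21]
```

Hard stop reached with force jumping from 4 to 14 N at the expected depth. Now I lift off and go above the middle preset key.

Call:
{"api": "step_arm", "payload": {
  "rows": [
    {"dp": [0,0,-0.03],"claw": 1,"angular": [0,0,0]},
    {"dp": [0,0,-0.06],"claw": 1,"angular": [0,0,0]},
    {"dp": [0.04,-0.05,-0.06],"claw": 1,"angular": [0,0,0]},
    {"dp": [0.04,-0.095,-0.06],"claw": 1,"angular": [0,0,0]},
    {"dp": [0.04,-0.095,-0.05],"claw": 1,"angular": [0,0,0]}
  ]
}}

```text
clock: 7.4
ee_pos: [461.9, -205.2, 98.0]
orientation: [0.029, 2.836, -0.007]
force: [0.7, -0.4, -0.6]
gripper_width: 0.3
finger_force: 0.0
```

Call:
{"api": "step_arm", "payload": {
  "rows": [
    {"dp": [0,0,0],"claw": 1,"angular": [0,0,0]},
    {"dp": [0,0,0],"claw": 1,"angular": [0,0,0]}
  ]
}}

```text
clock: 7.65
ee_pos: [460.8, -200.1, 97.0]
orientation: [0.021, 2.84, -0.001]
force: [-0.3, 0.4, -0.3]
gripper_width: 0.4
finger_force: 0.0
```

```bash
python3 - <<'E'
from h import *
from rig import camera,get_state
n=np.array([-.2955,0,.9553])
plan(np.array([481.7,-205,49])+15*n,pitch=.3)
c=camera("scene");cv2.imwrite("pics/b2.png",cv2.resize(c["frame"][180:255,160:280],(800,500),interpolation=cv2.INTER_NEAREST))
s=get_state();tip=s["ee_pos"]+8*Ro.from_rotvec(s["orientation"]).apply([0,0,1])
print((proj(c,tip)-[160,180])*6.667)
E
```

```text
t 7.65 tcp [ 460.8 -200.1   97. ] tip [ 463.2 -200.1   89.3] F [-0.3  0.4 -0.3] w 0.4
dp m [-0.0058 -0.0047  0.029 ] ang deg [0.17 0.1  0.26]
[369.8344032  158.15770967]
```

View pics/b2.png

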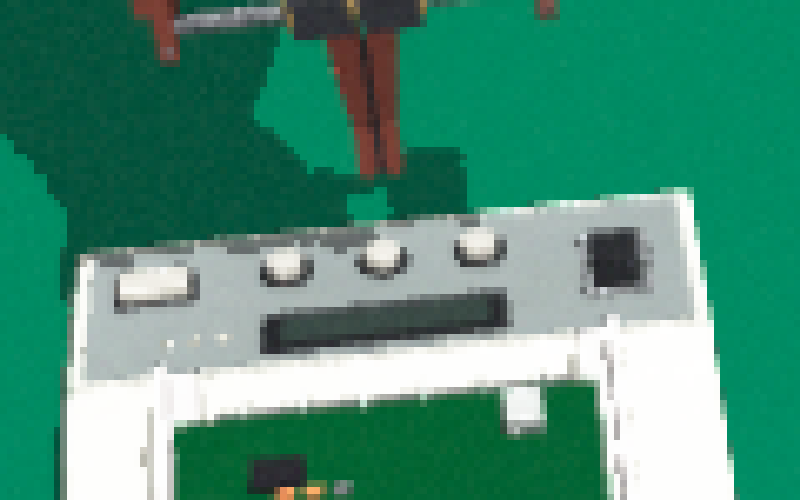

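The rocker now looks flipped at (613,258), and the tips at (380,175) are uphill of the middle key at (382,256). Now I go onto the key and press.

Call:
{"api": "step_arm", "payload": {
  "rows": [
    {"dp": [-0.006,-0.006,0.015],"claw": 1,"angular": [0,0,0]},
    {"dp": [-0.006,-0.006,0.03],"claw": 1,"angular": [0,0,0]},
    {"dp": [-0.006,-0.006,0.038],"claw": 1,"angular": [0,0,0]},
    {"dp": [-0.006,-0.006,0.042],"claw": 1,"angular": [0,0,0]},
    {"dp": [-0.006,-0.006,0.046],"claw": 1,"angular": [0,0,0]}
  ]
}}

```text
clock: 8.32
ee_pos: [480.4, -207.5, 55.1]
orientation: [0.023, 2.839, -0.002]
force: [-2.0, 1.0, 3.5]
gripper_width: 0.5
finger_force: 1.7
```

Call:
{"api": "step_arm", "payload": {
  "rows": [
    {"dp": [0,0,0.0015],"claw": 1,"angular": [0,0,0]},
    {"dp": [0,0,0.003],"claw": 1,"angular": [0,0,0]},
    {"dp": [0,0,0.003],"claw": 1,"angular": [0,0,0]}
  ]
}}

```text
clock: 8.7
ee_pos: [481.0, -207.5, 53.5]
orientation: [0.023, 2.838, -0.003]
force: [-10.0, 2.4, 18.6]
gripper_width: 0.4
finger_force: 10.3
```

Call:
{"api": "step_arm", "payload": {
  "rows": [
    {"dp": [0,0,0.0005],"claw": 1,"angular": [0,0,0]},
    {"dp": [0,0,-0.01],"claw": 1,"angular": [0,0,0]},
    {"dp": [0,0,-0.04],"claw": 1,"angular": [0,0,0]},
    {"dp": [0,-0.05,-0.04],"claw": 1,"angular": [0,0,0]},
    {"dp": [0,-0.098,-0.04],"claw": 1,"angular": [0,0,0]}
  ]
}}

```text
clock: 9.32
ee_pos: [468.6, -307.6, 91.9]
orientation: [0.022, 2.836, -0.006]
force: [0.6, 0.1, -0.7]
gripper_width: 0.5
finger_force: 0.0
```

Call:
{"api": "step_arm", "payload": {
  "rows": [
    {"dp": [0,0,0],"claw": 1,"angular": [0,0,0]},
    {"dp": [0,0,0],"claw": 1,"angular": [0,0,0]}
  ]
}}

```text
clock: 9.57
ee_pos: [467.7, -305.5, 90.6]
orientation: [0.024, 2.838, -0.003]
force: [0.1, -0.2, 0.4]
gripper_width: 0.5
finger_force: 0.0
```

```bash
python3 - <<'E'
from h import *
from rig import camera,get_state
n=np.array([-.2955,0,.9553])
plan(np.array([480.7,-304.5,49]),pitch=.3)
c=camera("scene");cv2.imwrite("pics/b3.png",cv2.resize(c["frame"][180:255,160:280],(800,500),interpolation=cv2.INTER_NEAREST))
s=get_state();tip=s["ee_pos"]+8*Ro.from_rotvec(s["orientation"]).apply([0,0,1])
print((proj(c,tip)-[160,180])*6.667)
E
```

```text
t 9.57 tcp [ 467.7 -305.5   90.6] tip [ 470.1 -305.6   83. ] F [ 0.1 -0.2  0.4] w 0.5
dp m [0.     0.0012 0.0356] ang deg [0.09 0.18 0.15]
[126.66471709 212.46231972]
```

View pics/b3.png

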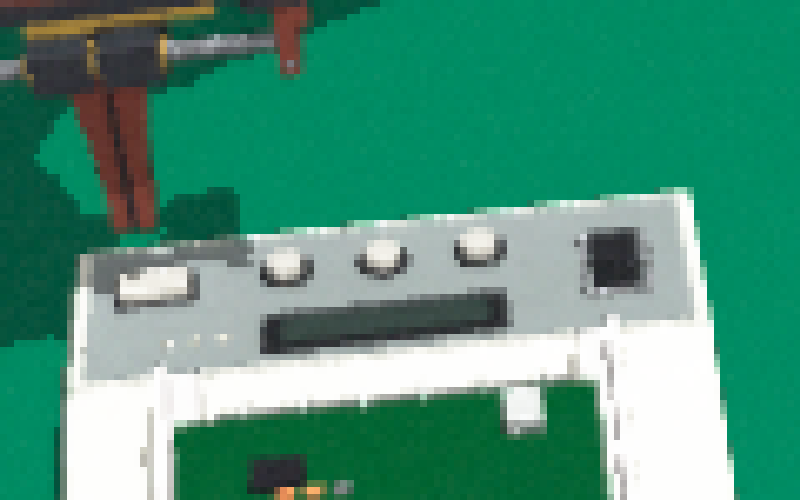

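The tips at (133,228) are above the start key at (155,283). The preset key has sprung back. Now I press and hold the start key.

Call:
{"api": "step_arm", "payload": {
  "rows": [
    {"dp": [0,0.001,0.02],"claw": 1,"angular": [0,0,0]},
    {"dp": [0,0.001,0.03],"claw": 1,"angular": [0,0,0]},
    {"dp": [0,0.001,0.035],"claw": 1,"angular": [0,0,0]},
    {"dp": [0,0.001,0.039],"claw": 1,"angular": [0,0,0]},
    {"dp": [0,0.001,0.041],"claw": 1,"angular": [0,0,0]}
  ]
}}

```text
clock: 10.25
ee_pos: [479.5, -303.7, 53.4]
orientation: [0.021, 2.838, -0.001]
force: [-23.0, 7.8, 49.9]
gripper_width: 0.3
finger_force: 27.1
```

Call:
{"api": "step_arm", "payload": {
  "rows": [
    {"dp": [0,0,0.001],"claw": 1,"angular": [0,0,0]},
    {"dp": [0,0,0.001],"claw": 1,"angular": [0,0,0]}
  ]
}}

```text
clock: 10.5
ee_pos: [479.4, -303.7, 53.6]
orientation: [0.021, 2.837, -0.002]
force: [-21.3, 6.7, 43.4]
gripper_width: 0.4
finger_force: 24.2
```

Call:
{"api": "step_arm", "payload": {
  "rows": [
    {"dp": [0,0,-0.001],"claw": 1,"angular": [0,0,0]},
    {"dp": [0,0,-0.001],"claw": 1,"angular": [0,0,0]},
    {"dp": [0,0,-0.001],"claw": 1,"angular": [0,0,0]},
    {"dp": [0,0,-0.001],"claw": 1,"angular": [0,0,0]},
    {"dp": [0,0,-0.001],"claw": 1,"angular": [0,0,0]}
  ]
}}

```text
clock: 11.12
ee_pos: [479.3, -303.7, 53.8]
orientation: [0.022, 2.838, -0.002]
force: [-15.4, 6.6, 33.8]
gripper_width: 0.5
finger_force: 18.4
```

Call:
{"api": "step_arm", "payload": {
  "rows": [
    {"dp": [0,0,0],"claw": 1,"angular": [0,0,0]},
    {"dp": [0,0,0],"claw": 1,"angular": [0,0,0]},
    {"dp": [0,0,0],"claw": 1,"angular": [0,0,0]},
    {"dp": [0,0,0],"claw": 1,"angular": [0,0,0]},
    {"dp": [0,0,0],"claw": 1,"angular": [0,0,0]}
  ]
}}

```text
clock: 11.75
ee_pos: [479.3, -303.7, 53.8]
orientation: [0.022, 2.838, -0.002]
force: [-15.0, 6.9, 33.2]
gripper_width: 0.3
finger_force: 18.4
```

Call:
{"api": "step_arm", "payload": {
  "rows": [
    {"dp": [0,0,0],"claw": 1,"angular": [0,0,0]},
    {"dp": [0,0,0],"claw": 1,"angular": [0,0,0]},
    {"dp": [0,0,0],"claw": 1,"angular": [0,0,0]},
    {"dp": [0,0,0],"claw": 1,"angular": [0,0,0]},
    {"dp": [0,0,0],"claw": 1,"angular": [0,0,0]}
  ]
}}

```text
clock: 12.38
ee_pos: [479.3, -303.7, 53.8]
orientation: [0.021, 2.838, -0.002]
force: [-17.2, 6.4, 32.7]
gripper_width: 0.1
finger_force: 18.4
```

Call:
{"api": "step_arm", "payload": {
  "rows": [
    {"dp": [0,0,-0.01],"claw": 1,"angular": [0,0,0]},
    {"dp": [0,0,-0.05],"claw": 1,"angular": [0,0,0]},
    {"dp": [0.04,0,-0.09],"claw": 1,"angular": [0,0,0]},
    {"dp": [0.09,0,-0.14],"claw": 1,"angular": [0,0,0]},
    {"dp": [0.09,0,-0.14],"claw": 1,"angular": [0,0,0]}
  ]
}}

```text
clock: 13.0
ee_pos: [350.9, -303.5, 160.0]
orientation: [0.026, 2.837, -0.008]
force: [0.2, -0.1, 0.9]
gripper_width: 0.5
finger_force: 0.0
```

```bash
python3 - <<'E'
from h import *
from rig import camera,get_state
import pickle
d=pickle.load(open("c0.pkl","rb"));t=[]
for c,x,y in((camera("scene"),160,195),(d["scene"],160,195),(camera("top"),300,205),(d["top"],300,205)):
    t.append(cv2.resize(c["frame"][y:y+50,x:x+110],(400,182),interpolation=cv2.INTER_NEAREST))
cv2.imwrite("pics/e.png",np.vstack([np.hstack(t[:2]),np.hstack(t[2:])]));s=get_state();print(s["force"],s["ee_pos"])
E
```

```text
[-0.87353086 -0.29578744 -0.07167272] [ 352.57545219 -303.99000396  159.16215626]
```

View pics/e.png

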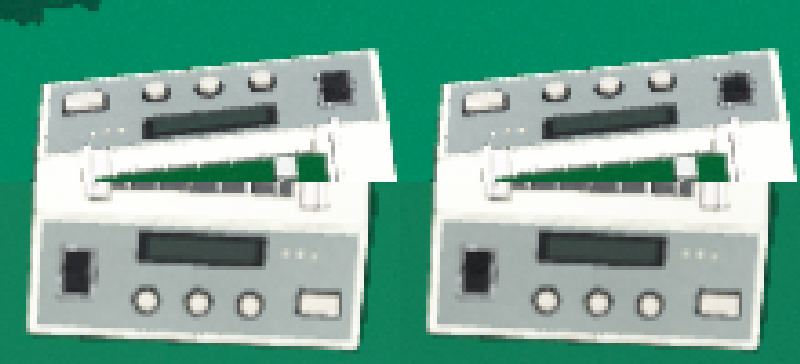

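The picture shows all keys out again, the rocker shifted in shading (77,271), the preheater area unchanged and the arm clear. Handing in.

```bash
python3 -c "
from rig import job_done
print(job_done())"
```

```text
the job is handed in; nothing more can be done
None
```

I switched on the extractor and then the preheater, pressed and released the middle preset key, and held the start key for over a second before letting it go. The job is handed in. Contact forces and the camera pictures indicate every press went fully home, but the judge gave no verdict.

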